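# Find and note the bite point of a platter brake

## Robot

A 6-joint arm with a two-finger parallel gripper is mounted at the origin on the work surface. World frame = base frame: x ahead of the robot, y to its left, z up, the work surface at z = 0. Lengths are in m, angles in rad, forces in N, time in s.
With the tool pointing down it reaches from about 0.375 to 0.975 m from the base axis. Payload 3.8 kg.
Tool frame: the origin (TCP) lies midway between the tips of the shut fingers; the grasp point (between the pads) lies 19 mm behind it; z points along the fingers, y is the line along which they close (so a half turn about z gives the same grasp; the last joint's range is limited). The gripper opens to 85 mm and grips with 20 to 120 N. Pads are 22 mm wide; open, the fingers measure 114 mm over their backs; the gripper's body (76 mm by 85 mm) begins 54 mm behind the grasp point. The pads swing forward as they close: fully open they stand 13 mm farther back than shut.
Start: joints at [1.073, 0.264, 1.604, -0, 1.274, -0.037], TCP at [0.3, 0.605, 0.231] pointing down, gripper open.
Joint ranges: [-2.63, 2.63], [-0.94, 2.18], [0.31, 2.57], [-1.31, 4.45], [0, 2.66], [-2.55, 2.55]. Speed limits (rad/s): [2.57, 2.57, 3.14, 3.14, 3.14, 3.14].

## Interface

Orientations are given as a rotation vector (axis times angle).
In Python, from workcell import status, read_camera, workorder, masks_of gives the robot as it stands.
- The arm moves only by the tool drive_tool, never from a script. Its argument "rows" is a list of rows, each a list of 7 numbers: the turn, a rotation vector about the tool's x, y, z in degrees, then the shift along the tool's x, y, z in m, then the opening, from 0 (shut) to 1 (fully open). In form: [[ax, ay, az, tx, ty, tz, claw], ...]. A call has 1 to 8 rows; each row shifts and turns the commanded pose from where the row before left it, along the tool's axes as they then stand; what a row does not reach is not made up. A row lasts 1/12 s, in which the tool goes at most 41.7 mm and 7.16 degrees, less where a joint would pass 70% of its speed; a pose out of reach is approached as far as the arm can. A call is refused whole if a number of a shift passes 0.0417 or a number of a turn 7.16, either way. A call with a gripper value outside its range is refused whole. The fingers move at their own pace and stop on an object; "force" is the grip in N (left out, the last holds). Time passes only in rows, so rows that do not move let the fingers close. It gives the time, the measured TCP pose, the force, the opening and the grip force at its end, in the units of the state.
- status.read_state(): the state, without advancing time (a new reading comes with each control period).
- read_camera(name): name is "scene" or "side" or "wrist"; returns a dict with "color" (420x560x3 uint8, red, green, blue), "intrinsics" (3x3 intrinsics, pixels), "world_from_camera" (4x4, takes a point from camera to world coordinates); the wrist camera has in their place "mount" (4x4, takes a point from camera to tool coordinates, whose origin is the TCP and whose axes are the flange's). Camera axes: x right, y up, looking along -z (the intrinsics and any distortion apply to the point x, -y, -z); pixel columns grow to the right and rows downward; lengths in m; the calibration is good to about 2 mm. A picture is of the moment at which its call begins: read the wrist's pose just before it. There is no depth.
- workorder.finish_job(): hands the job in; it is judged then, once.
Trained networks look in a picture, given as the dict that the camera call returned (one of the last four; its "shot" number tells which), for a name from the list of things; names that differ only in an ending like _2 or _b are one class to them, and where a whole thing is asked for, a point or a joint stands for the part that bears it (a point fixed in the world has none). Each returns a list of dicts, best first, with "score" (0 to 1); they miss things now and then, are a little off and sometimes report something else, mostly with a low value. They report only what shows in the picture. A call takes as long as a camera call.
- masks_of(picture, name): "mask" (420x560 bool, what is visible of it) and "bbox" ([left, top, right, bottom] in pixels, round what is visible of it).
The state is a dict: "time": time; "q": joint angles; "joint_vel": joint speeds; "joint_torque": joint torques, N m; "tool_pos": TCP position; "tcp_rot": TCP orientation; "wrist_force": force on the tool from outside, world axes, zero at the start; "torque": the same for the moment, N m; "width": opening from 0.0 (shut) to 1.0 (fully open); "grip_force": force on a finger pad.
Only numpy, scipy, OpenCV 4.12 (cv2) and the standard library are available. Lean on these libraries where they do the work, as an engineer would, in place of code of your own. Each camera call takes 0.05 s, during which the arm holds its last target. There are 200 camera calls.

## Task

Press the platter brake's lever sideways along its travel, slowly, until the resistance clearly firms up, hold it there for about half a second without forcing it, and let it come back to rest. Then slide the brass rider round the scale until it is in line with the loose black pointer that the lever has left behind, so that the travel is noted; do not touch the pointer, and leave the tools around it where they are.

Things in the scene. Friction and masses are not known exactly. Their poses are not given: they have to be found in the camera images.
- brake: Fixed brake unit: bare aluminium disc, 310 mm across, 18 mm thick, lying flat, ticked every 0.1 rad 116 mm from the pivot. Origin: disc centre (the pivot axis) at shelf level; z up; x axis from the pivot towards a grey housing (x 35 to 145 mm, y -85 to 40 mm, top at z 70 mm) that hides the shoe. Position and yaw vary.
- lever: Steel lever, a 16 mm wide bar (z 39 to 49 mm) from the pivot along its own -x axis to the knob. Origin on the pivot axis at shelf level; at rest its axes equal the brake's. Pressed, it turns clockwise seen from above (knob towards the brake's +y), at most 0.55 rad; it bites at 0.12 to 0.43 rad, different each time and not visible. Let go, it springs back to rest.
- lever_knob (a point): Axis, at z 60 mm, of the upright black knob at the lever's end: 22 mm across, z 30 to 90 mm, 175 mm from the pivot, just outside the disc. Push it with shut fingertips or pinch it. Before the bite it resists with 1 to 2.5 N, after it with about 2.5 N more per mm. 7 to 12 N in all is a proper firm press; above about 18 N the lining is crushed.
- shoe: Brake shoe inside the housing, not visible; hit by a screw on the lever's tail about 75 mm from the pivot, so it feels about 2.3 times the knob's force beyond the return spring. Its place does not tell where the bite comes. Origin: middle of its lining's face before the bite.
- pointer: Loose black drag pointer, 6 mm wide, over the disc (z 24 to 28 mm), held by light friction. Origin on the pivot axis at shelf level, own x axis along the pointer. It starts 120 degrees counter-clockwise from the brake's x axis (60 degrees clockwise of the lever bar). The lever carries it clockwise by its own turn and leaves it at the farthest travel. Not to be touched.
- pointer_tip (a point): Tip of the drag pointer, 108 mm from the pivot, 26 mm above the shelf.
- rider: Brass rider in a circular groove round the pivot: block 18 mm radially, 14 mm along the groove, z 19 to 53 mm, with a 3 mm wide nose pointing in to 115 mm from the pivot. Origin on the pivot axis at shelf level, own x axis through block and nose. Slides from 0.30 rad counter-clockwise to 0.62 rad clockwise of the pointer's start; needs about 1 N; stays where left.
- rider_grip (a point): Middle of the rider's block, 137 mm from the pivot, 44 mm above the shelf.
- mug: Blue enamel mug of brass punches, 80 mm across, 121 mm tall with the punches; origin under its centre. Leave alone.
- roller: Grey rubber mat roller, 110 mm wide, 39 mm tall, with a wooden handle; origin under the roller. Leave alone.
- tweezers: Steel tweezers lying flat, 120 mm long, 5 mm thick; origin under the middle. Leave alone.
- depth_gauge: Steel depth gauge lying flat, 135 mm long, 12 mm tall; origin near the cross bar. Leave alone.
- hex_driver: Hex driver with black handle lying flat, 210 mm long, 18 mm tall; origin between handle and blade. Leave alone.
- loupe: Black loupe standing upright, 44 mm across, 38 mm tall; origin under its centre. Leave alone.

How it is judged:
On the way, in this order (a step that is already met when the one before it is completed fails the run):
1. the lever is pressed until the brake bites (over 3 N on the shoe) and held there (contact force between lever and shoe above 3 N), for 0.2 s.
2. the lever has been let back to rest (angle between the x axis of lever and the x axis of brake, either way round below 0.06 rad), for 0.2 s.
At the end, for the whole second after the job is handed in: The rider stands within 4 mm of the line of the drag pointer, measured along the groove, and is at rest; the pointer stands where the pressed lever left it, and the lever is back at rest within 0.06 rad (y of rider_grip in the frame of pointer between -0.004 and 0.004 m and angle between the x axis of lever and the x axis of brake, either way round below 0.06 rad and angle between the x axis of pointer and the y axis of brake, either way round below 0.45 rad and linear speed of rider below 0.01 m/s and angular speed of rider below 0.05 rad/s); the robot touches nothing.
It fails at once if the brake lining is crushed (over 38 N on the shoe, about 18 N at the knob) (contact force between lever and shoe above 38 N).
It fails at once if the robot touches the drag pointer (contact force between any of the fingers, the arm and pointer above 0.5 N).
It fails at once if a tool or vessel around the brake is pushed more than 20 mm (distance of any of mug, roller, tweezers, depth_gauge, hex_driver, loupe from where it was at the start of the episode above 0.02 m).
It also fails if it takes over 58 s, if anything falls off the work surface, if the arm or the gripper's body presses on something with over 40 N, if the wrist force passes 120 N, or if a joint passes its speed limit or range.

## Working session

There is one attempt and no reset: what is moved stays moved. The work goes in short steps, Python scripts to look and compute and a tool call to move; the robot and the scene stay as the last step left them, time stands still between calls to the robot, and variables do not carry over. Pictures are saved under pics/ and viewed, at most 10 in all, crops included, and the job is handed in when it is done.

Besides the shell and the picture viewer there is one more tool, called as name(argument=value, ...), one argument or row to a line, values as JSON. drive_tool: Moves the arm, as the interface text tells. Its arguments: {"type":"object","properties":{"rows":{"type":"array"},"force":{"type":"number"}},"required":["rows"]}

```bash
ls; mkdir -p pics; cat > h.py <<'E'
import numpy as np,cv2
from workcell import status, read_camera, workorder, masks_of
from scipy.spatial.transform import Rotation as R
def pose():
    s=status.read_state(); T=np.eye(4); T[:3,:3]=R.from_rotvec(s['tcp_rot']).as_matrix(); T[:3,3]=s['tool_pos']; return T
def cam(n):
    T=pose(); p=read_camera(n)
    p['W']=T@np.array(p['mount']) if n=='wrist' else np.array(p['world_from_camera']); return p
def save(p,f): cv2.imwrite('pics/'+f,cv2.cvtColor(p['color'],cv2.COLOR_RGB2BGR))
def ray(p,uv):
    K=np.array(p['intrinsics']); d=np.linalg.inv(K)@[uv[0],uv[1],1]; d=np.array([d[0],-d[1],-d[2]])
    return p['W'][:3,3],p['W'][:3,:3]@d
def atz(p,uv,z):
    o,d=ray(p,uv); return o+d*(z-o[2])/d[2]
def proj(p,X):
    c=np.linalg.inv(p['W'])@np.append(X,1); v=np.array(p['intrinsics'])@[c[0],-c[1],-c[2]]; return v[:2]/v[2]
def tri(ps,uvs):
    A=np.zeros((3,3));b=np.zeros(3)
    for p,u in zip(ps,uvs):
        o,d=ray(p,u); d=d/np.linalg.norm(d); M=np.eye(3)-np.outer(d,d); A+=M;b+=M@o
    return np.linalg.solve(A,b)
E
python3 - <<'E'
from h import *
s=status.read_state();print(s['tool_pos'],s['tcp_rot'],s['wrist_force'])
for n in ['scene','side']:
    p=cam(n);save(p,n+'0.png');print(n,p['W'].round(3).tolist(),[k for k in p if k!='color'])
    for o in ['brake','lever','lever_knob','pointer','rider','mug','roller','loupe','hex_driver','depth_gauge','tweezers']:
        for m in masks_of(p,o)[:2]:
            ys,xs=np.nonzero(m['mask']);print(o,round(m['score'],2),np.round(m['bbox']),xs.mean().round(1),ys.mean().round(1))
E
```

```text
pics
[0.29980298 0.60397205 0.22996084] [-0.71729635 -3.05800912  0.00331949] [ 0.00364868 -0.09434831  0.07307474]
scene [[0.157, -0.769, 0.619, 1.046], [0.988, 0.12, -0.101, -0.11], [0.003, 0.627, 0.779, 0.658], [0.0, 0.0, 0.0, 1.0]] ['intrinsics', 'world_from_camera', 'shot', 'W']
brake 0.84 [170. 168. 331. 346.] 248.3 271.1
brake 0.38 [361. 250. 425. 334.] 396.1 283.5
lever 0.9 [239. 170. 257. 267.] 248.2 219.6
lever_knob 0.74 [133. 170. 152. 230.] 140.4 191.1
lever_knob 0.65 [238. 167. 258. 265.] 248.3 220.4
rider 0.49 [290. 207. 301. 224.] 295.8 216.2
mug 0.65 [361. 250. 426. 334.] 395.7 283.3
mug 0.64 [ 92. 236. 156. 299.] 125.9 265.1
roller 0.67 [358. 251. 427. 334.] 395.8 283.0
hex_driver 0.81 [130. 172. 151. 234.] 141.0 188.4
hex_driver 0.49 [291. 208. 303. 225.] 295.9 216.4
depth_gauge 0.79 [342. 210. 397. 232.] 359.7 218.8
tweezers 0.66 [176. 183. 189. 221.] 180.1 204.6
side [[-0.818, 0.358, -0.45, 0.175], [-0.575, -0.525, 0.628, 0.479], [-0.011, 0.772, 0.635, 0.599], [0.0, 0.0, 0.0, 1.0]] ['intrinsics', 'world_from_camera', 'shot', 'W']
brake 0.6 [193. 144. 335. 260.] 259.8 205.9
brake 0.47 [342. 197. 400. 212.] 366.4 204.8
lever 0.62 [252. 182. 331. 237.] 295.6 208.3
lever 0.46 [355. 172. 426. 204.] 407.5 192.5
lever_knob 0.86 [251. 183. 334. 234.] 296.0 208.5
pointer 0.78 [248. 199. 285. 232.] 264.4 209.3
pointer 0.15 [180. 272. 237. 328.] 213.2 294.3
rider 0.45 [261. 228. 268. 247.] 263.0 237.5
mug 0.66 [304. 119. 340. 171.] 319.2 148.4
mug 0.41 [181. 272. 236. 328.] 213.7 293.9
roller 0.89 [105. 230. 188. 290.] 142.6 259.1
loupe 0.59 [272. 275. 300. 307.] 284.9 290.8
loupe 0.57 [192. 145. 336. 259.] 259.7 205.8
hex_driver 0.55 [344. 168. 426. 204.] 397.9 188.6
hex_driver 0.46 [248. 195. 282. 232.] 262.4 209.4
depth_gauge 0.66 [342. 197. 400. 214.] 367.6 205.0
depth_gauge 0.64 [181. 269. 235. 327.] 212.6 294.6
tweezers 0.58 [340. 197. 401. 214.] 368.5 205.4
```

```bash
cd pics; python3 -c "
import cv2,numpy as np
a=cv2.imread('scene0.png')[140:360,80:440];b=cv2.imread('side0.png')[100:340,90:450]
cv2.imwrite('c0.png',cv2.resize(a,None,fx=2.2,fy=2.2,interpolation=cv2.INTER_CUBIC));cv2.imwrite('c1.png',cv2.resize(b,None,fx=2.2,fy=2.2,interpolation=cv2.INTER_CUBIC))"
```

```text
(no output)
```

View pics/c0.png

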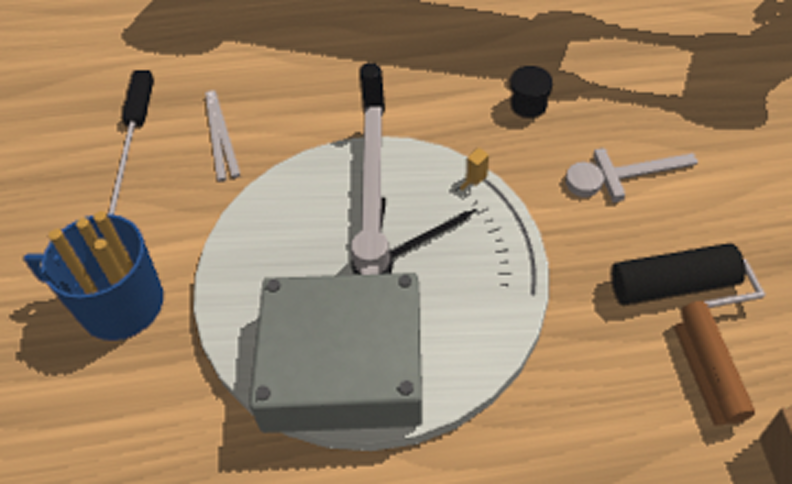

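View pics/c1.png

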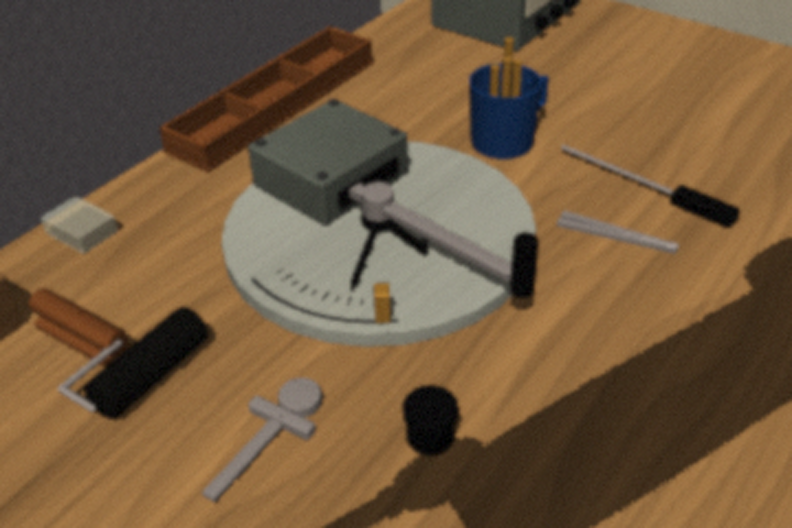

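The scene crop shows the knob top at about (248.6,171), the hub at (248,250) and the rider top at (297,210). In the side view the knob top is at (328.6,208), the hub at (261,186) and the pointer points at the scale. Next I fit the brake pose to these points and the disc outline.

```bash
cat > fit.py <<'E'
from h import *
from scipy.optimize import least_squares
S=cam('scene');D=cam('side');P=[S,D]
for n,a,b in [('knobtop',(248.6,171.3),(328.6,208.2)),('knobbot',(250,189),(327.3,232.7)),('hub',(248.2,250.5),(261.4,186.4)),('ridertop',(297.3,210.5),(263.4,230.5)),('tip',(295,236),(251,231))]:
    print(n,tri(P,[a,b]).round(4))
E=[]
for p in P:
    m=max(masks_of(p,'brake'),key=lambda m:m['mask'].sum())['mask'].astype(np.uint8)
    h=cv2.convexHull(np.vstack(cv2.findContours(m,0,1)[0]))[:,0].astype(float); E.append(m); print(len(h),h.min(0),h.max(0))
t=np.linspace(0,2*np.pi,200)
def hull(p,x):
    pts=[proj(p,[x[0]+.155*np.cos(a),x[1]+.155*np.sin(a),z]) for a in t for z in (0,.018)]
    pts=np.array(pts);return np.array([pts[:,0].min(),pts[:,0].max(),pts[:,1].max() if p is S else pts[:,1].max()])
def res(x):
    c,s=np.cos(x[2]),np.sin(x[2]);r=[]
    B=lambda a,b,z:np.array([x[0]+c*a-s*b,x[1]+s*a+c*b,z])
    for p,k,kb,ed in zip(P,[(248.6,171.3),(328.6,208.2)],[(250,189),(327.3,232.7)],[(168.5,329,344),(191.2,333.5,253.5)]):
        r+=list(proj(p,B(-.175,0,.09))-k)
        r+=list((hull(p,x)-ed))
    return np.array(r)
f=least_squares(res,[.55,0,0]);print(f.x.round(4),f.fun.round(1))
# rider angle
for p,u in zip(P,[(297.3,210.5),(263.4,230.5)]):
    q=atz(p,u,.053)[:2]-f.x[:2];print('rider',np.hypot(*q),np.degrees(np.arctan2(q[1],q[0])-f.x[2]))
for p,u in zip(P,[(295,236),(251,231)]):
    q=atz(p,u,.028)[:2]-f.x[:2];print('tip',np.hypot(*q),np.degrees(np.arctan2(q[1],q[0])-f.x[2]))
E
python3 fit.py
```

```text
knobtop [ 0.471  -0.0917  0.0899]
knobbot [ 0.4683 -0.0913  0.0314]
hub [ 0.6445 -0.1122  0.0577]
ridertop [ 0.5602 -0.0048  0.0532]
tip [ 0.6009 -0.0162  0.0233]
40 [168. 169.] [329. 345.]
33 [191. 145.] [333. 257.]
[ 0.6448 -0.1142 -0.1276] [-0.7 -0.5 -2.3 -0.7  0.5 -0.8  0.4 -1.3 -0.2  4. ]
rider 0.1385250065321989 134.04601860833105
rider 0.13657393506665713 135.89451770844343
tip 0.10637882416614589 118.64054770313594
tip 0.11059244247150632 123.18022603433732
```

drive_tool(
  rows=[
    [0,0,7.08,0,0,0,0],
    [0,0,7.08,0,0,0,0],
    [0,0,7.08,0,0,0,0],
    [0,0,7.08,0,0,0,0],
    [0,0,7.08,0,0,0,0],
    [0,0,7.08,0,0,0,0],
    [0,0,7.08,0,0,0,0],
    [0,0,7.08,0,0,0,0],
  ],
  force=60,
)

```text
time: 2.07
tool_pos: [0.3001, 0.6046, 0.2313]
tcp_rot: [-2.09, -2.346, 0.0]
wrist_force: [0.1, 0.4, 1.2]
width: 0.0
grip_force: 0.0
```

drive_tool(
  rows=[
    [0,0,7.08,-0.01,0.004,0,0],
    [0,0,7.08,-0.025,0.009,0,0],
    [0,0,0,-0.038,0.0139,0,0],
    [0,0,0,-0.038,0.0139,0,0],
    [0,0,0,-0.038,0.0139,0,0],
    [0,0,0,-0.038,0.0139,0,0],
    [0,0,0,-0.038,0.0139,0,0],
    [0,0,0,-0.038,0.0139,0,0],
  ],
)

```text
time: 2.73
tool_pos: [0.3684, 0.3317, 0.2314]
tcp_rot: [2.356, 2.078, 0.001]
wrist_force: [0.7, -0.0, -0.2]
width: -0.001
grip_force: 0.0
```

drive_tool(
  rows=[
    [0,0,0,-0.038,0.0139,0,0],
    [0,0,0,-0.038,0.0139,0,0],
    [0,0,0,-0.038,0.0139,0,0],
    [0,0,0,-0.038,0.0139,0,0],
    [0,0,0,-0.038,0.0139,0,0],
    [0,0,0,-0.038,0.0139,0,0],
    [0,0,0,-0.038,0.0139,0,0],
    [0,0,0,-0.038,0.0139,0,0],
  ],
)

```text
time: 3.4
tool_pos: [0.4407, 0.016, 0.2318]
tcp_rot: [2.356, 2.077, 0.002]
wrist_force: [1.2, -0.4, -0.1]
width: -0.001
grip_force: 0.0
```

drive_tool(
  rows=[
    [0,0,0,-0.034,0.0108,0,0],
    [0,0,0,-0.034,0.0108,0,0],
    [0,0,0,-0.034,0.0108,0,0],
    [0,0,0,-0.025,0.008,0,0],
    [0,0,0,0,0,0,0],
    [0,0,0,0,0,0,0],
  ],
)

```text
time: 3.9
tool_pos: [0.4648, -0.1143, 0.2313]
tcp_rot: [-2.36, -2.073, -0.0]
wrist_force: [0.3, 0.4, -1.4]
width: 0.002
grip_force: 0.0
```

```bash
python3 - <<'E'
from h import *
T=pose();print(T.round(4))
p=cam('wrist');save(p,'w0.png')
for o in ['lever','lever_knob','rider','pointer','pointer_tip']:
    for m in masks_of(p,o)[:2]:
        ys,xs=np.nonzero(m['mask']);print(o,round(m['score'],2),np.round(m['bbox']),xs.mean().round(1),ys.mean().round(1))
print(proj(p,[.4709,-.0909,.09]),proj(p,[.6445,-.1128,.057]))
E
```

```text
[[ 1.286e-01  9.917e-01 -0.000e+00  4.648e-01]
 [ 9.917e-01 -1.286e-01  3.000e-04 -1.143e-01]
 [ 3.000e-04 -1.000e-04 -1.000e+00  2.313e-01]
 [ 0.000e+00  0.000e+00  0.000e+00  1.000e+00]]
lever 0.58 [274. 151. 486. 190.] 378.1 167.8
lever_knob 0.7 [272. 151. 483. 188.] 377.9 168.1
rider 0.87 [345.  58. 375.  90.] 360.0 71.9
pointer 0.89 [378.  72. 436. 179.] 413.9 122.2
pointer_tip 0.9 [376.  77. 439. 181.] 412.8 123.5
[281.2379081  172.81863664] [451.35421094 167.55443147]
```

View pics/w0.png

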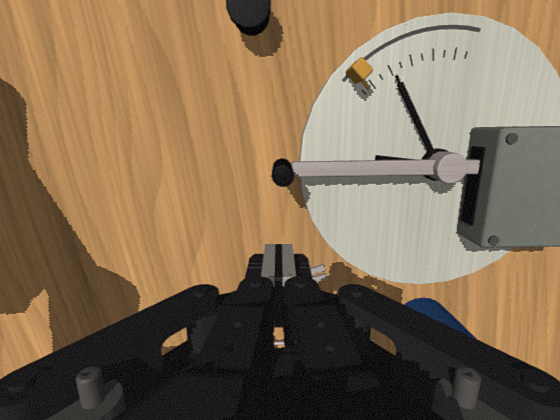

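The wrist view puts the knob top at (283,172) and the hub at (451,167), within 2 px of what I predicted. I can go down beside the knob now.

drive_tool(
  rows=[
    [0,0,0,-0.012,0.004,0.01,0],
    [0,0,0,0,0,0.03,0],
    [0,0,0,0,0,0.035,0],
    [0,0,0,0,0,0.035,0],
    [0,0,0,0,0,0.035,0],
    [0,0,0,0,0,0.028,0],
    [0,0,0,0,0,0,0],
    [0,0,0,0,0,0,0],
  ],
)

```text
time: 4.87
tool_pos: [0.4654, -0.125, 0.0565]
tcp_rot: [-2.353, -2.076, 0.004]
wrist_force: [-0.1, -0.4, 1.3]
width: -0.001
grip_force: 0.0
```

drive_tool(
  rows=[
    [0,0,0,0.002,0,0,0],
    [0,0,0,0.002,0,0,0],
    [0,0,0,0.002,0,0,0],
    [0,0,0,0.002,0,0,0],
    [0,0,0,0.002,0,0,0],
    [0,0,0,0,0,0,0],
    [0,0,0,0,0,0,0],
  ],
)

```text
time: 5.45
tool_pos: [0.4691, -0.1158, 0.059]
tcp_rot: [2.355, 2.077, 0.001]
wrist_force: [0.3, -1.3, 1.3]
width: 0.002
grip_force: 0.5
```

drive_tool(
  rows=[
    [0,0,0.7,0.0023,0,0,0],
    [0,0,0.7,0.0023,0,0,0],
    [0,0,0.7,0.0023,0,0,0],
    [0,0,0.7,0.0023,0,0,0],
    [0,0,0.7,0.0023,0,0,0],
    [0,0,0.7,0.0023,0,0,0],
    [0,0,0.7,0.0023,0,0,0],
    [0,0,0,0,0,0,0],
  ],
)

```text
time: 6.12
tool_pos: [0.4707, -0.0992, 0.0579]
tcp_rot: [-2.443, -1.974, 0.001]
wrist_force: [-1.3, -1.1, 0.3]
width: -0.002
grip_force: 0.8
```

drive_tool(
  rows=[
    [0,0,0.35,0.001,0,0,0],
    [0,0,0.35,0.001,0,0,0],
    [0,0,0.35,0.001,0,0,0],
    [0,0,0,0,0,0,0],
    [0,0,0,0,0,0,0],
  ],
)

```text
time: 6.53
tool_pos: [0.4717, -0.0968, 0.0582]
tcp_rot: [-2.461, -1.952, 0.0]
wrist_force: [-1.6, -1.1, -0.2]
width: 0.002
grip_force: 0.8
```

drive_tool(
  rows=[
    [0,0,0.35,0.001,0,0,0],
    [0,0,0.35,0.001,0,0,0],
    [0,0,0.35,0.001,0,0,0],
    [0,0,0.35,0.001,0,0,0],
    [0,0,0,0,0,0,0],
  ],
)

```text
time: 6.95
tool_pos: [0.4728, -0.0927, 0.0583]
tcp_rot: [-2.485, -1.922, -0.0]
wrist_force: [-2.1, -1.6, 0.4]
width: 0.004
grip_force: 0.9
```

drive_tool(
  rows=[
    [0,0,0.35,0.001,0,0,0],
    [0,0,0.35,0.001,0,0,0],
    [0,0,0.35,0.001,0,0,0],
    [0,0,0.35,0.001,0,0,0],
    [0,0,0,0,0,0,0],
  ],
)

```text
time: 7.37
tool_pos: [0.4738, -0.0889, 0.0583]
tcp_rot: [2.508, 1.891, 0.0]
wrist_force: [-1.1, -1.6, 0.2]
width: 0.002
grip_force: 0.9
```

drive_tool(
  rows=[
    [0,0,0.35,0.001,0,0,0],
    [0,0,0.35,0.001,0,0,0],
    [0,0,0.35,0.001,0,0,0],
    [0,0,0.35,0.001,0,0,0],
    [0,0,0,0,0,0,0],
  ],
)

```text
time: 7.78
tool_pos: [0.475, -0.085, 0.0583]
tcp_rot: [2.531, 1.861, 0.0]
wrist_force: [-1.7, -0.6, -0.2]
width: 0.001
grip_force: 0.9
```

drive_tool(
  rows=[
    [0,0,0.35,0.001,0,0,0],
    [0,0,0.35,0.001,0,0,0],
    [0,0,0.35,0.001,0,0,0],
    [0,0,0.35,0.001,0,0,0],
    [0,0,0,0,0,0,0],
  ],
)

```text
time: 8.2
tool_pos: [0.476, -0.0814, 0.0583]
tcp_rot: [-2.554, -1.83, 0.001]
wrist_force: [-2.5, -2.0, 1.2]
width: 0.0
grip_force: 1.5
```

```bash
python3 - <<'E'
from h import *
p=cam('scene');cv2.imwrite('pics/s1.png',cv2.resize(cv2.cvtColor(p['color'],cv2.COLOR_RGB2BGR)[130:350,150:360],None,fx=2.5,fy=2.5))
E
```

```text
(no output)
```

View pics/s1.png

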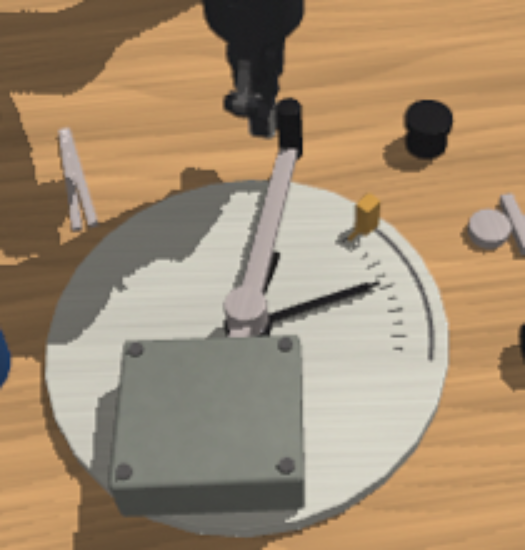

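The scene crop shows the fingers pushing the knob (about (288,125) in the crop). The lever and pointer have both turned, and the pointer tip is at (378,285). I carry on pressing.

drive_tool(
  rows=[
    [0,0,0.35,0.001,0,0,0],
    [0,0,0.35,0.001,0,0,0],
    [0,0,0.35,0.001,0,0,0],
    [0,0,0,0,0,0,0],
    [0,0,0,0,0,0,0],
  ],
)

```text
time: 8.67
tool_pos: [0.4764, -0.079, 0.0582]
tcp_rot: [-2.57, -1.806, 0.003]
wrist_force: [-5.0, -4.0, 3.4]
width: -0.001
grip_force: 2.8
```

drive_tool(
  rows=[
    [0,0,0.2,0.0006,0,0,0],
    [0,0,0.2,0.0005,0,0,0],
    [0,0,0,0,0,0,0],
    [0,0,0,0,0,0,0],
  ],
)

```text
time: 9.0
tool_pos: [0.4765, -0.0783, 0.0582]
tcp_rot: [-2.576, -1.798, 0.004]
wrist_force: [-5.6, -5.7, 2.9]
width: 0.0
grip_force: 3.8
```

drive_tool(
  rows=[
    [0,0,0.1,0.0005,0,0,0],
    [0,0,0,0,0,0,0],
    [0,0,0,0,0,0,0],
    [0,0,0,0,0,0,0],
    [0,0,0,0,0,0,0],
    [0,0,0,0,0,0,0],
    [0,0,0,0,0,0,0],
  ],
)

```text
time: 9.58
tool_pos: [0.4765, -0.0781, 0.0582]
tcp_rot: [2.578, 1.796, -0.005]
wrist_force: [-6.7, -6.2, 3.3]
width: 0.0
grip_force: 4.2
```

drive_tool(
  rows=[
    [0,0,-0.35,-0.001,0,0,0],
    [0,0,-0.7,-0.002,0,0,0],
    [0,0,-1.3,-0.004,0,0,0],
    [0,0,-1.6,-0.005,0,0,0],
    [0,0,-1.6,-0.005,0,0,0],
    [0,0,-1.6,-0.005,0,0,0],
    [0,0,-1.6,-0.005,0,0,0],
    [0,0,-1.6,-0.005,0,0,0],
  ],
)

```text
time: 10.25
tool_pos: [0.4706, -0.1081, 0.0589]
tcp_rot: [2.403, 2.02, 0.004]
wrist_force: [0.4, -0.1, 1.0]
width: -0.005
grip_force: 0.5
```

drive_tool(
  rows=[
    [0,0,-1.0,-0.004,0,0,0],
    [0,0,0,-0.005,0,0,0],
    [0,0,0,-0.006,0,0,0],
    [0,0,0,-0.008,0,0,0],
    [0,0,0,0,0,-0.03,0],
    [0,0,0,0,0,-0.04,0],
    [0,0,0,0,0,-0.04,0],
    [0,0,0,0,0,-0.04,0],
  ],
)

```text
time: 10.92
tool_pos: [0.4647, -0.1306, 0.2095]
tcp_rot: [-2.388, -2.04, 0.0]
wrist_force: [2.0, -0.4, -0.5]
width: 0.001
grip_force: 0.0
```

drive_tool(
  rows=[
    [0,0,0,0.022,0.015,-0.01,0.3],
    [0,0,0,0.03,0.02,-0.01,0.3],
    [0,0,0,0.027,0.018,0,0.3],
    [0,0,0,0,0,0,0.3],
    [0,0,0,0,0,0,0.3],
    [0,0,0,0,0,0,0.3],
  ],
)

```text
time: 11.42
tool_pos: [0.5293, -0.061, 0.2276]
tcp_rot: [-2.387, -2.041, 0.002]
wrist_force: [-0.6, -0.2, -0.2]
width: 0.298
grip_force: 0.0
```

```bash
python3 - <<'E'
from h import *
p=cam('wrist');save(p,'w1.png');np.savez('w1.npz',W=p['W'],intrinsics=p['intrinsics'])
s=status.read_state();print(s['tool_pos'],s['tcp_rot'],s['width'])
for o in ['lever','rider','pointer']:
    for m in masks_of(p,o)[:1]:
        ys,xs=np.nonzero(m['mask']);print(o,round(m['score'],2),np.round(m['bbox']),xs.mean().round(1),ys.mean().round(1))
        if o=='pointer': print(cv2.fitLine(np.c_[xs,ys].astype(np.float32),cv2.DIST_HUBER,0,.01,.01).ravel())
print(proj(p,[.6445,-.1128,.057]),proj(p,[.6445,-.1128,.026]),proj(p,[.4709,-.0909,.09]))
E
```

```text
[ 0.52898748 -0.06126433  0.22748891] [-2.38754968e+00 -2.04017357e+00  2.12845821e-03] 0.2952053468200686
lever 0.64 [215. 203. 426. 250.] 317.5 223.1
rider 0.7 [212. 202. 426. 253.] 318.7 223.2
pointer 0.77 [328. 123. 397. 210.] 365.0 183.5
[1.3381402e-01 9.9100643e-01 3.6841010e+02 1.6959904e+02]
[392.83573281 222.34209676] [383.28952707 214.20359845] [223.274253   237.78292826]
```

View pics/w1.png

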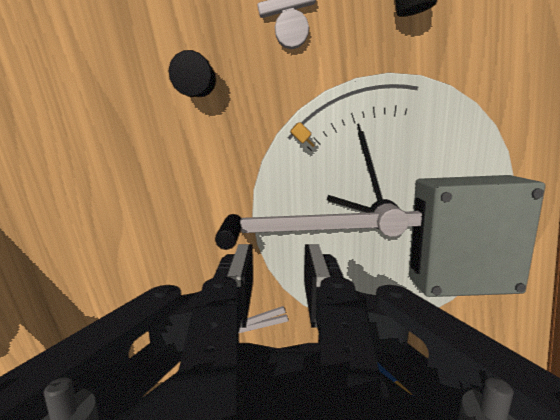

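```bash
cat > an.py <<'E'
from h import *
z=np.load('w1.npz');p={'W':z['W'],'intrinsics':z['intrinsics']}
im=cv2.imread('pics/w1.png');g=im.max(2)
piv=np.array([.6445,-.1128])
m=(g<70);m[:, :345]=0;m[:,385:]=0;m[:120]=0;m[200:]=0
ys,xs=np.nonzero(m);W=np.array([atz(p,(x,y),.028)[:2] for x,y in zip(xs,ys)])
r=np.hypot(*(W-piv).T);print('ptr r',r.min(),r.max(),len(r))
l=cv2.fitLine(W.astype(np.float32),cv2.DIST_HUBER,0,.0001,.001).ravel()
print('line',l,'dist of piv',np.cross(l[:2],piv-l[2:]), 'dir deg',np.degrees(np.arctan2(l[1],l[0])))
a=np.arctan2(*(W[r>.09].mean(0)-piv)[::-1]);print('ptr ang via pivot',np.degrees(a),a)
print('brake-frame deg',np.degrees(a+.126))
b=im.astype(int);m=(b[:,:,2]-b[:,:,0]>60)&(b[:,:,2]>120);m[:,:280]=0;m[:,325:]=0;m[:110]=0;m[155:]=0
m=cv2.morphologyEx(m.astype(np.uint8),cv2.MORPH_OPEN,np.ones((3,3)));
ys,xs=np.nonzero(m);print('rider px',xs.min(),xs.max(),ys.min(),ys.max(),xs.mean(),ys.mean())
for y in range(118,152,3): print(y,[tuple(im[y,x,::-1]) for x in range(290,316,5)])
E
python3 an.py 2>/dev/null
```

```text
ptr r 0.01898748389140991 0.10742922275366677 390
line [ 0.19568871 -0.98066604  0.632342   -0.05233197] dist of piv 9.004549659574757e-05 dir deg -78.715034
ptr ang via pivot 101.27513878486694 1.7675846222101372
brake-frame deg 108.49440700351532
rider px 280 310 110 141 294.23021582733816 125.29256594724221
118 [(np.uint8(178), np.uint8(163), np.uint8(143)), (np.uint8(203), np.uint8(201), np.uint8(186)), (np.uint8(201), np.uint8(197), np.uint8(184)), (np.uint8(144), np.uint8(145), np.uint8(135)), (np.uint8(115), np.uint8(114), np.uint8(109)), (np.uint8(201), np.uint8(197), np.uint8(182))]
121 [(np.uint8(214), np.uint8(215), np.uint8(200)), (np.uint8(207), np.uint8(205), np.uint8(192)), (np.uint8(200), np.uint8(198), np.uint8(186)), (np.uint8(70), np.uint8(70), np.uint8(69)), (np.uint8(204), np.uint8(203), np.uint8(186)), (np.uint8(192), np.uint8(189), np.uint8(176))]
124 [(np.uint8(203), np.uint8(202), np.uint8(186)), (np.uint8(157), np.uint8(145), np.uint8(127)), (np.uint8(203), np.uint8(148), np.uint8(66)), (np.uint8(210), np.uint8(208), np.uint8(196)), (np.uint8(199), np.uint8(
[... 1907 characters left out ...]
(np.uint8(106), np.uint8(104), np.uint8(98)), (np.uint8(102), np.uint8(97), np.uint8(87)), (np.uint8(144), np.uint8(141), np.uint8(127))]
148 [(np.uint8(207), np.uint8(204), np.uint8(187)), (np.uint8(201), np.uint8(201), np.uint8(187)), (np.uint8(194), np.uint8(195), np.uint8(180)), (np.uint8(110), np.uint8(109), np.uint8(101)), (np.uint8(74), np.uint8(75), np.uint8(71)), (np.uint8(98), np.uint8(97), np.uint8(92))]
151 [(np.uint8(202), np.uint8(203), np.uint8(188)), (np.uint8(202), np.uint8(199), np.uint8(187)), (np.uint8(194), np.uint8(191), np.uint8(181)), (np.uint8(98), np.uint8(100), np.uint8(90)), (np.uint8(98), np.uint8(98), np.uint8(92)), (np.uint8(117), np.uint8(115), np.uint8(106))]
```

```bash
cat > an2.py <<'E'
from h import *
z=np.load('w1.npz');p={'W':z['W'],'intrinsics':z['intrinsics']}
im=cv2.imread('pics/w1.png').astype(int);piv=np.array([.6445,-.1128])
m=np.zeros(im.shape[:2],np.uint8);m[112:150,286:320]=((im[:,:,2]-im[:,:,0])>90)[112:150,286:320]
n,l,st,c=cv2.connectedComponentsWithStats(m);i=1+st[1:,4].argmax();print(st[i],c[i])
rc=cv2.minAreaRect(np.argwhere(l==i)[:,::-1].astype(np.float32));print(rc)
for u in (c[i],rc[0]):
    q=atz(p,u,.053)[:2];print(q,np.hypot(*(q-piv)),np.degrees(np.arctan2(*(q-piv)[::-1])))
T=pose();print('tool x ang',np.degrees(np.arctan2(T[1,0],T[0,0])),T[:3,3])
E
python3 an2.py
```

```text
[291 123  20  20 215] [300.42325581 132.04186047]
((300.2500305175781, 132.25001525878906), (16.26345443725586, 12.727920532226562), 45.0)
[ 0.5603534  -0.00533962] 0.13648583629637895 128.06263953471588
[ 0.56015518 -0.0055127 ] 0.13647202286591661 128.17295883539242
tool x ang 80.97017525643435 [ 0.52905073 -0.06155492  0.2277824 ]
```

drive_tool(
  rows=[
    [0,0,-6.73,0,0,0,0.4],
    [0,0,-6.73,0,0,0,0.4],
    [0,0,-6.73,0,0,0,0.4],
    [0,0,-6.73,0,0,0,0.4],
    [0,0,-6.73,0,0,0,0.4],
    [0,0,-6.73,0,0,0,0.4],
    [0,0,-6.73,0,0,0,0.4],
    [0,0,0,0.0127,0.0297,0,0.4],
  ],
)

```text
time: 12.28
tool_pos: [0.5435, -0.0363, 0.2281]
tcp_rot: [-1.371, -2.826, 0.005]
wrist_force: [0.7, 0.2, 0.7]
width: 0.401
grip_force: 0.0
```

drive_tool(
  rows=[
    [0,0,0,0.0127,0.0296,0,0.4],
    [0,0,0,0,0,0.03,0.4],
    [0,0,0,0,0,0.04,0.4],
    [0,0,0,0,0,0.04,0.4],
    [0,0,0,0,0,0.02,0.4],
    [0,0,0,0,0,0,0.4],
    [0,0,0,0,0,0,0.4],
  ],
)

```text
time: 12.87
tool_pos: [0.5593, -0.0046, 0.097]
tcp_rot: [-1.373, -2.822, 0.002]
wrist_force: [0.0, 0.1, 0.2]
width: 0.4
grip_force: 0.0
```

```bash
python3 - <<'E'
from h import *
T=pose();t=np.array([.5600,-.0050,.036]);print(T.round(4).tolist());print('need tool',(T[:3,:3].T@(t-T[:3,3])).round(4),'xang',np.degrees(np.arctan2(T[1,0],T[0,0])))
p=cam('wrist');save(p,'w2.png')
E
```

```text
[[-0.6171, 0.7869, -0.0036, 0.5593], [0.7869, 0.6171, 0.0001, -0.0046], [0.0023, -0.0027, -1.0, 0.097], [0.0, 0.0, 0.0, 1.0]]
need tool [-0.0008  0.0005  0.061 ] xang 128.1056688289737
```

View pics/w2.png

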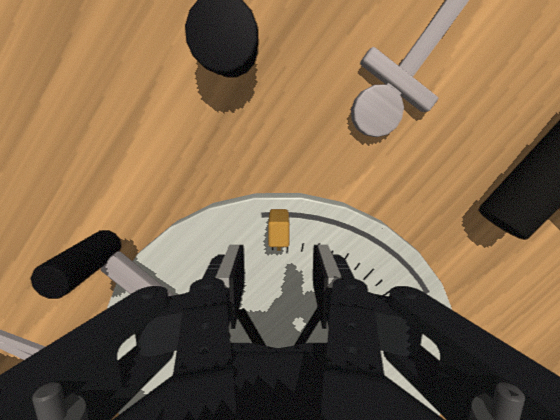

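The rider at (279,228) is centred between the fingers, whose midline is at about column 278. I go down and close.

drive_tool(
  rows=[
    [0,0,0,0,0,0.02,0.4],
    [0,0,0,0,0,0.02,0.4],
    [0,0,0,0,0,0.02,0.4],
    [0,0,0,0,0,0,0.4],
    [0,0,0,0,0,0,0.0],
    [0,0,0,0,0,0,0],
    [0,0,0,0,0,0,0],
    [0,0,0,0,0,0,0],
  ],
  force=20,
)

```text
time: 13.58
tool_pos: [0.5626, -0.0044, 0.0407]
tcp_rot: [1.372, 2.822, 0.002]
wrist_force: [-1.8, -0.8, 4.8]
width: 0.156
grip_force: 23.0
```

drive_tool(
  rows=[
    [0,0,1.6,0,0.0038,0,0],
    [0,0,1.6,0,0.0038,0,0],
    [0,0,1.6,0,0.0038,0,0],
    [0,0,1.6,0,0.0038,0,0],
    [0,0,1.6,0,0.0038,0,0],
    [0,0,1.6,0,0.0038,0,0],
    [0,0,1.6,0,0.0038,0,0],
    [0,0,1.6,0,0.0038,0,0],
  ],
)

```text
time: 14.25
tool_pos: [0.5887, 0.0111, 0.0407]
tcp_rot: [1.679, 2.65, 0.001]
wrist_force: [-0.1, -4.4, 3.6]
width: 0.156
grip_force: 22.6
```

drive_tool(
  rows=[
    [0,0,1.75,-0.0002,0.004,0,0],
    [0,0,1.75,-0.0002,0.004,0,0],
    [0,0,1.75,-0.0002,0.004,0,0],
    [0,0,1.75,-0.0002,0.004,0,0],
    [0,0,1.75,-0.0002,0.004,0,0],
    [0,0,1.75,0,0.004,0,0],
    [0,0,1.75,0,0.004,0,0],
    [0,0,1.75,0,0.0038,0,0],
  ],
)

```text
time: 14.92
tool_pos: [0.619, 0.0208, 0.0407]
tcp_rot: [1.989, 2.426, 0.002]
wrist_force: [0.7, -4.8, 3.9]
width: 0.157
grip_force: 22.3
```

drive_tool(
  rows=[
    [0,0,0,0,0,0,0],
    [0,0,0,0,0,0,0],
  ],
)

```text
time: 15.08
tool_pos: [0.6195, 0.0209, 0.0407]
tcp_rot: [1.986, 2.428, 0.004]
wrist_force: [1.8, -4.1, 6.5]
width: 0.158
grip_force: 22.6
```

drive_tool(
  rows=[
    [0,0,0,0,0,0,0.4],
    [0,0,0,0,0,0,0.4],
    [0,0,0,0,0,0,0.4],
    [0,0,0,0,0,-0.02,0.4],
    [0,0,0,0,0,-0.035,0.4],
    [0,0,0,0,0,-0.04,0.4],
    [0,0,0,0,0,-0.04,0.4],
    [0,0,0,-0.02,0,-0.03,0.4],
  ],
)

```text
time: 15.75
tool_pos: [0.6205, 0.005, 0.2062]
tcp_rot: [-1.987, -2.433, -0.004]
wrist_force: [0.4, 0.4, 1.2]
width: 0.399
grip_force: 0.0
```

drive_tool(
  rows=[
    [0,0,0,-0.03,0,0,0.4],
    [0,0,0,-0.03,0,0,0.4],
    [0,0,0,-0.02,0,0,0.4],
    [0,0,0,0,0,0,0.4],
    [0,0,0,0,0,0,0.4],
  ],
)

```text
time: 16.17
tool_pos: [0.6358, -0.0768, 0.2025]
tcp_rot: [-1.992, -2.427, 0.0]
wrist_force: [0.2, 0.4, -0.7]
width: 0.396
grip_force: 0.0
```

```bash
python3 - <<'E'
from h import *
p=cam('wrist');save(p,'w3.png');np.savez('w3.npz',W=p['W'],intrinsics=p['intrinsics'])
piv=np.array([.6445,-.1128])
print(proj(p,[.6177,.0216,.053]),proj(p,[*piv,.057]),pose()[:3,3])
E
```

```text
[279.66428044  86.037689  ] [279.48111209 233.70532324] [ 0.63572447 -0.07591356  0.2023925 ]
```

View pics/w3.png

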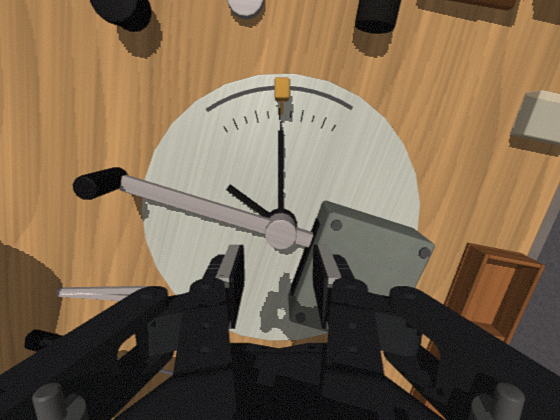

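The view shows the rider top at (282,88) above the pointer tip at (281,130), with the lever at rest. I'll put numbers on the alignment.

```bash
python3 - <<'E' 2>/dev/null
from h import *
z=np.load('w3.npz');p={'W':z['W'],'intrinsics':z['intrinsics']}
im=cv2.imread('pics/w3.png').astype(int)
m=np.zeros(im.shape[:2],bool);m[128:200,270:292]=(im.max(2)<70)[128:200,270:292]
ys,xs=np.nonzero(m);W=np.array([atz(p,(x,y),.028)[:2] for x,y in zip(xs,ys)])
l=cv2.fitLine(W.astype(np.float32),cv2.DIST_HUBER,0,.0001,.001).ravel();d=l[:2]*np.sign(l[1])
m=np.zeros(im.shape[:2],np.uint8);m[72:103,268:296]=((im[:,:,2]-im[:,:,0])>90)[72:103,268:296]
n,lb,st,c=cv2.connectedComponentsWithStats(m);i=1+st[1:,4].argmax();print(st[i],c[i])
for zz,u in ((.053,(c[i][0],87)),):
    q=atz(p,u,zz)[:2];print('off line fit mm',1e3*(d[0]*(q-l[2:])[1]-d[1]*(q-l[2:])[0]))
    for piv in ([.6445,-.1128],atz(p,(281,233),.057)[:2]):
        piv=np.array(piv);A=lambda w:np.degrees(np.arctan2(*(w-piv)[::-1]))
        far=W[np.hypot(*(W-piv).T)>.08].mean(0);print(piv,'rider',A(q),np.hypot(*(q-piv)),'ptr',A(far),np.radians(A(q)-A(far))*137,'mm ccw')
print(np.degrees(np.arctan2(d[1],d[0])))
E
```

```text
[275  78  14  20 269] [281.48698885  87.11152416]
off line fit mm -0.2227024683747903
[ 0.6445 -0.1128] rider 100.59727901706219 0.13625743965311957 ptr 100.5106998226985 0.207019604735768 mm ccw
[ 0.64582634 -0.11178184] rider 101.22769911293689 0.1355087700569713 ptr 101.47721584139835 -0.5966197177126212 mm ccw
101.020424
```

```bash
python3 -c "
from workcell import workorder
print(workorder.finish_job())"
```

```text
the job is handed in; nothing more can be done
None
```

I handed the job in at about 16 s; no verdict came back. The lever was pressed to about 8 N along its travel, held for about half a second and let back to rest, and the brass rider now stands within about 1 mm of the pointer line as measured from the wrist camera, with no sign of the pointer or the tools being touched.

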